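Pack the bamboo rice-serving kit

ROBOT

A 7-joint arm with a two-finger parallel gripper is mounted at the origin on the work surface. World frame = base frame: x ahead of the robot, y to its left, z up, the work surface at z = 0. Lengths are in mm, angles in rad, forces in N, time in s.
With the tool pointing down it reaches from about 350 to 900 mm from the base axis. Payload 19.9 kg.
Tool frame: the origin (TCP) lies midway between the tips of the shut fingers; the grasp point (between the pads) lies 19 mm behind it; z points along the fingers, y is the direction in which the jaws open and shut (so a half turn about z gives the same grasp; the last joint's range is limited). The gripper opens to 94 mm and grips with 3 to 60 N. Pads are 16 mm wide; open, the fingers measure 119 mm over their backs; the gripper's body (75 mm by 177 mm) begins 78 mm behind the grasp point.
Start: joints at [-1.218, 0.417, -0.01, 1.614, 0.005, 1.111, -0.053], TCP at [240.378, 576.903, 205.425] pointing down, gripper open.
Joint ranges: [-2.81, 2.81], [-0.39, 2.02], [-1.27, 1.25], [0.06, 2.57], [-1.19, 4.33], [0.19, 2], [-2.82, 2.82]. Speed limits (rad/s): [1.89, 1.89, 2.39, 2.39, 3.01, 3.01, 3.01].

INTERFACE

Orientations are given as a unit quaternion [x, y, z, w].
In Python, from station import arm, viewer, sign_off gives the robot as it stands.
- The arm moves only by the shell command python3 -m creep 'ROWS' [FORCE]. ROWS is text: rows parted by semicolons, each of 5 numbers parted by spaces: the opening, from 0 (shut) to 1 (fully open), then the shift along the tool's x, y, z in mm, then the turn about the tool's z in rad. A call has 1 to 8 rows; each row is the pose to reach, as a shift and turn from the pose commanded when the call began, along the tool's axes at that moment; what a row does not reach only later rows make up. A row lasts 1/10 s, in which the tool goes at most 50 mm and 8.59 degrees, less where a joint would pass 70% of its speed; a pose out of reach is approached as far as the arm can. A call with a gripper value outside its range is refused whole. The fingers move at their own pace and stop on an object; FORCE is the grip in N (left out, the last holds). Time passes only in rows, so rows that repeat a pose let the fingers close. It gives the time, the measured TCP pose, the force and the opening at its end, in the units of the state.
- arm.observe(): the state, without advancing time (a new reading comes with each control period).
- viewer.snapshot(name): name is "scene" or "side" or "wrist"; returns a dict with "pixels" (420x560x3 uint8, red, green, blue), "depth" (420x560 float32, mm along the optical axis (not along the pixel's ray), 0 where there is no reading), "intrinsics" (3x3 intrinsics, pixels), "extrinsics" (4x4, takes a point from world to camera coordinates). Camera axes: x right, y down, z forward; pixel columns grow to the right and rows downward; lengths in mm; the calibration is good to about 2 mm. A picture is of the moment at which its call begins.
- sign_off(): hands the job in, once; it reports no verdict.
The state is a dict: "time": time; "q": joint angles; "joint_velocities": joint speeds; "joint_efforts": joint torques, N m; "tcp_pos": TCP position; "tool_rot": TCP orientation; "force": force on the tool from outside, world axes, zero at the start; "moment": the same for the moment, N m; "gripper_width": opening from 0.0 (shut) to 1.0 (fully open).
Only numpy, scipy, OpenCV 4.12 (cv2) and the standard library are available. Lean on these libraries where they do the work, as an engineer would, in place of code of your own. Each camera call takes 0.05 s, during which the arm holds its last target.

TASK

Pack the rice-serving kit into the wooden caddy: stand each of the three sound bamboo cups upright, bottom down, in the block whose hole is cut for its size (large cup in the large hole, medium in the medium, small in the small), and lay the rice paddle flat and lengthways in the caddy's open bay beside the blocks. Leave the split cup and the plain stick where they are.

Things in the scene. Friction and masses are not known exactly. Their poses are not given: they have to be found in the camera images.
- cup_large: Sound bamboo cup, large: a hollow round tube with closed bottom and unbroken wall 5 mm thick, 58 mm in diameter and 90 mm high, 0.1 kg, standing upright. Origin: centre of its underside; z up. It goes in block_large.
- cup_medium: Sound bamboo cup, medium: the same, 47 mm in diameter and 78 mm high, 0.07 kg. Origin: centre of its underside; z up. It goes in block_medium.
- cup_small: Sound bamboo cup, small: the same, 36 mm in diameter and 66 mm high, 0.05 kg. Origin: centre of its underside; z up. It goes in block_small.
- cup_split: Look-alike to leave: a split bamboo cup, 47 mm in diameter and 78 mm high like the medium one, but with a gap over more than a quarter of its wall, from top to bottom, so that it looks like a C from above. Origin: centre of its underside; z up. The gap faces its +x.
- paddle: Rice paddle of light wood lying flat on the table, 180 mm long and 18 mm thick: a handle 22 mm wide, from x = -90 to x = +35 mm, and a wider blade 46 mm wide, from x = +35 to +90 mm. Weighs 60 g; its centre of mass lies at about x = +16 mm. Origin: middle of its length, on its underside; x along it towards the blade, z up.
- stick: Look-alike to leave: a plain stick of the same wood and length as the paddle, 180 mm long, 22 mm wide, 18 mm thick, without a blade. Lies flat. Origin: middle of its length, on its underside; x along it, z up.
- caddy: Fixed low wooden caddy, 290 mm (its x) by 210 mm (its y), with a 10 mm thick floor and a lip round it that stands 12 mm above the floor. Three square blocks with holes stand in a row along x in its -y half (row at y = -52 mm). The empty bay for the paddle is the other half: 280 mm long along x, 105 mm wide, from the blocks at y = -8 mm to the lip at y = +97 mm, so its middle is x = 0, y = +45 mm. Origin: centre of its underside on the table; z up.
- block_large: Fixed light-wood block, 88 x 88 mm and 25 mm high, standing on the caddy's floor in line with two others (92 mm apart), with a large round through hole of 72 mm diameter: the place for the large cup. Which block stands where in the row varies. Origin: on the hole's axis, at the underside, which is level with the caddy's floor (10 mm above the table). Axes parallel to the caddy's; z up.
- block_medium: Fixed light-wood block, 88 x 88 mm and 25 mm high, standing on the caddy's floor in line with two others (92 mm apart), with a middling round through hole of 61 mm diameter: the place for the medium cup. Which block stands where in the row varies. Origin: on the hole's axis, at the underside, which is level with the caddy's floor (10 mm above the table). Axes parallel to the caddy's; z up.
- block_small: Fixed light-wood block, 88 x 88 mm and 25 mm high, standing on the caddy's floor in line with two others (92 mm apart), with a small round through hole of 50 mm diameter: the place for the small cup. Which block stands where in the row varies. Origin: on the hole's axis, at the underside, which is level with the caddy's floor (10 mm above the table). Axes parallel to the caddy's; z up.

How it is judged:
By the outcome, as a careful person would: the job done as asked, in the order asked, and still so for the second after the job is handed in, with the robot touching nothing.
It also fails if it takes over 99 s, if anything falls off the work surface, if the arm or the gripper's body presses on something with over 40 N, if the wrist force passes 120 N, or if a joint passes its speed limit or range.

## Working session

There is one attempt and no reset: what is moved stays moved. The work goes in short steps, Python scripts to look and compute and a shell command to move; the robot and the scene stay as the last step left them, time stands still between calls to the robot, and variables do not carry over. Pictures are saved under pics/ and viewed, and the job is handed in when it is done.

```bash
mkdir -p pics; ls; python3 - <<'E'
from station import arm, viewer
import cv2,numpy as np
s=arm.observe();print(s)
for n in ["scene","side","wrist"]:
    v=viewer.snapshot(n);cv2.imwrite(f"pics/{n}0.png",v["pixels"][:,:,::-1]);np.savez(f"{n}0.npz",**v)
    print(n,v["intrinsics"].tolist(),np.round(v["extrinsics"],3).tolist())
E
```

```text
pics
{'time': 0.0, 'q': array([-1.21749982,  0.41798036, -0.01032426,  1.61418674,  0.00470941,
        1.11071895, -0.05303202]), 'joint_velocities': array([ 0.0004086 ,  0.0005665 ,  0.00019616, -0.00025472, -0.00058549,
        0.00151077,  0.00057725]), 'joint_efforts': array([-9.67350970e-04, -8.51240087e+01,  6.38551991e-01, -4.26006567e+01,
       -4.87880025e-02,  1.85725233e-02,  1.28717247e-04]), 'tcp_pos': array([240.23956132, 576.55639592, 204.81593798]), 'tool_rot': array([ 1.96118790e-01,  9.80579939e-01, -6.29923400e-04, -7.82661267e-05]), 'force': array([ 1.02393979, -0.14289732, -0.26191703]), 'moment': array([ 0.03856169, -0.00253385,  0.00757055]), 'gripper_width': 1.0025833202108894}
scene [[445.0160753552575, 0.0, 285.1028772294986], [0.0, 445.0160753552575, 206.07310310909307], [0.0, 0.0, 1.0]] [[-0.591, 0.807, 0.01, 376.259], [0.476, 0.359, -0.803, -218.243], [-0.651, -0.469, -0.596, 1349.038], [0.0, 0.0, 0.0, 1.0]]
side [[476.8302603889529, 0.0, 272.6959685687654], [0.0, 476.8302603889529, 208.48587968935183], [0.0, 0.0, 1.0]] [[0.813, -0.581, -0.014, -493.504], [-0.456, -0.623, -0.636, 237.909], [0.361, 0.524, -0.772, 846.141], [0.0, 0.0, 0.0, 1.0]]
wrist [[351.8021367926097, 0.0, 285.03281640482186], [0.0, 351.8021367926097, 213.54140910971947], [0.0, 0.0, 1.0]] [[0.384, 0.923, -0.002, -624.555], [0.894, -0.372, 0.25, -25.949], [0.23, -0.098, -0.968, 391.167], [0.0, 0.0, 0.0, 1.0]]
```

View pics/scene0.png

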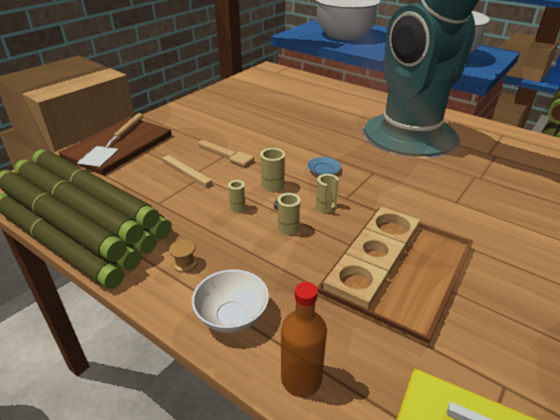

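View pics/side0.png

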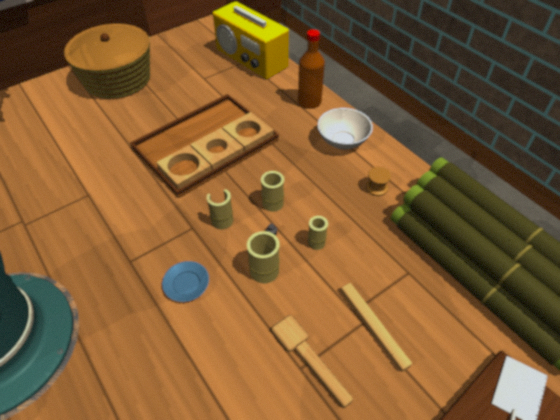

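View pics/wrist0.png

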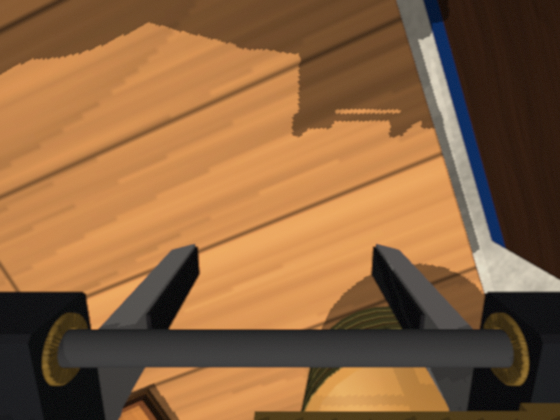

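The scene view (560x420) shows:
- Large cup at (273,170), medium at (289,214), small at (237,196), and the split C cup at (327,193).
- Paddle at (226,152), stick at (187,171).
- Caddy holes at (391,224), (376,248) and (355,278).

The side view agrees. Next I'll measure these with depth and colour.

```bash
cat > h.py <<'E'
import numpy as np,cv2
def cloud(v):
    d=np.asarray(v["depth"],float);K=v["intrinsics"];T=v["extrinsics"]
    r,c=np.indices(d.shape)
    P=np.stack([(c-K[0,2])/K[0,0]*d,(r-K[1,2])/K[1,1]*d,d],-1)
    W=(P-T[:3,3])@T[:3,:3]
    W[d<=0]=np.nan
    return W
def top(vs,x0,x1,y0,y1,s=1.0):
    # image: rows = x descending up, cols = y descending right
    h=int((x1-x0)*s);w=int((y1-y0)*s);im=np.zeros((h,w,3),np.uint8);hz=np.full((h,w),-1e9)
    for v in vs:
        W=cloud(v).reshape(-1,3);C=v["pixels"].reshape(-1,3)
        ok=np.isfinite(W[:,0]);W=W[ok];C=C[ok]
        r=((x1-W[:,0])*s).astype(int);c=((y1-W[:,1])*s).astype(int)
        m=(r>=0)&(r<h)&(c>=0)&(c<w)&(W[:,2]<300)
        o=np.argsort(W[m,2]);im[r[m][o],c[m][o]]=C[m][o][:,::-1]
        np.maximum.at(hz,(r[m],c[m]),W[m,2])
    return im,hz
E
python3 - <<'E'
from h import *
vs=[np.load(f"{n}0.npz") for n in ("scene","side")]
for v,px in zip(vs,[[(273,190),(289,230),(237,208),(327,210),(240,160),(187,171),(376,255),(430,270),(240,225)],[(263,275),(272,205),(317,245),(221,222),(290,330),(375,325),(217,150),(190,130),(320,170)]]):
    W=cloud(v);print(np.round([W[r,c] for c,r in px]).tolist())
im,hz=top(vs,300,900,-500,300)
im=cv2.dilate(im,np.ones((2,2)));cv2.imwrite("pics/top0.png",im)
E
```

```text
[[495.0, -141.0, 8.0], [604.0, -14.0, 16.0], [611.0, -156.0, 16.0], [484.0, 7.0, 7.0], [450.0, -285.0, 20.0], [572.0, -357.0, 19.0], [557.0, 169.0, 11.0], [535.0, 274.0, 13.0], [642.0, -121.0, 3.0]]
[[455.0, -182.0, 32.0], [571.0, -48.0, 24.0], [586.0, -181.0, 16.0], [459.0, -24.0, 24.0], [433.0, -295.0, 18.0], [560.0, -375.0, 17.0], [570.0, 177.0, 11.0], [555.0, 283.0, 7.0], [734.0, -10.0, -2.0]]
```

View pics/top0.png

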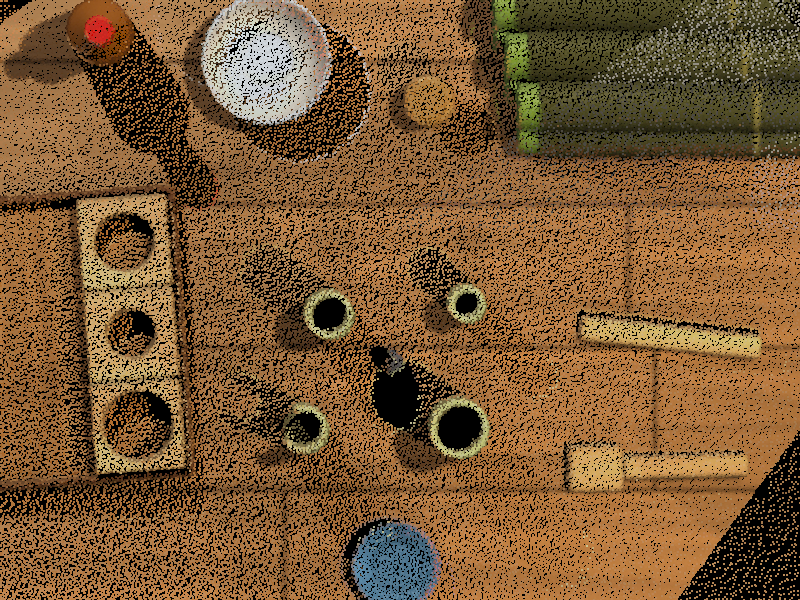

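The top-down map (row = 900−x, col = 300−y) gives rough positions:
- Large hole at (140,425), small at (130,333), medium at (123,241).
- Cups: large (459,428), medium (329,314), small (467,302), split C (306,428).
- Paddle at (655,466) with its blade towards +y. Stick at (670,335).

Now I'll refine them.

```bash
cat >> h.py <<'E'
from scipy.optimize import least_squares
def fit(P,R=None):
    c0=[*P.mean(0)] if R else [*P.mean(0),30]
    f=(lambda p:np.hypot(*(P-p[:2]).T)-(R if R else p[2]))
    s=least_squares(f,c0,loss="soft_l1",f_scale=1.5);return s.x,np.sqrt(np.mean(f(s.x)**2))
E
python3 - <<'E'
from h import *
vs=[np.load(f"{n}0.npz") for n in ("scene","side")]
for nm,(x,y),h,R in [("L",(472,-159),90,29),("M",(586,-29),78,23.5),("S",(597,-167),66,18),("X",(472,-6),78,23.5)]:
  for k in (0,1,2):
    W=np.concatenate([cloud(v).reshape(-1,3) for v in (vs if k==2 else [vs[k]])])
    m=(np.hypot(W[:,0]-x,W[:,1]-y)<R+12)&(W[:,2]>h-4)&(W[:,2]<h+6)
    p,e=fit(W[m][:,:2],R-2.5);print(nm,k,m.sum(),np.round(p,1),round(e,2),round(np.median(W[m][:,2]),1))
# holes: top surface z 35, wall points below top
for nm,(x,y),R in [("L",(475,160),36),("M",(659,177),30.5),("S",(567,170),25)]:
  for k in (0,1):
    W=cloud(vs[k]).reshape(-1,3)
    d=np.hypot(W[:,0]-x,W[:,1]-y)
    m=(d<R+14)&(abs(W[:,2]-35)<4)&(d>R-8)
    a=np.arctan2(W[m,1]-y,W[m,0]-x);P=W[m];dd=d[m]
    E=[P[i][:2] for b in range(36) for i in [np.where((a//(np.pi/18)).astype(int)+18==b)[0]] if len(i) for i in [i[np.argmin(dd[i])]]]
    p,e=fit(np.array(E));print(nm,k,len(E),np.round(p,1),round(e,2))
# block tops yaw, paddle, stick
for nm,bx,z in [("blocks",(420,720,110,225),(31,39)),("paddle",(400,460,-460,-255),(12,24)),("stick",(540,600,-475,-270),(12,24)),("handle",(400,460,-455,-335),(12,24)),("blade",(400,470,-312,-255),(12,24))]:
  for k in (0,1):
    W=cloud(vs[k]).reshape(-1,3)
    m=(W[:,0]>bx[0])&(W[:,0]<bx[1])&(W[:,1]>bx[2])&(W[:,1]<bx[3])&(W[:,2]>z[0])&(W[:,2]<z[1])
    P=W[m][:,:2].astype(np.float32);print(nm,k,m.sum(),cv2.minAreaRect(P),np.round(W[m].mean(0),1))
# heights around handle of table
E
```

```text
L 0 178 [ 474.3 -156.8] 1.97 91.2
L 1 303 [ 471.3 -160. ] 1.87 90.3
L 2 481 [ 472.6 -158.9] 2.4 90.4
M 0 196 [587.9 -27.1] 1.96 79.6
M 1 175 [584.8 -30.1] 2.0 78.2
M 2 371 [586.7 -28.4] 2.43 78.8
S 0 124 [ 598.6 -164.7] 2.03 67.7
S 1 159 [ 595.2 -167.6] 1.95 66.3
S 2 283 [ 596.7 -166.2] 2.47 66.6
X 0 125 [473.6  -2. ] 2.16 79.7
X 1 137 [470.2  -4.7] 1.95 78.0
X 2 262 [471.9  -3.6] 2.48 78.4
L 0 36 [476.8 163.4  35.8] 1.06
L 1 36 [473.9 161.3  36. ] 0.97
M 0 36 [659.8 177.1  30.5] 0.67
M 1 36 [657.1 175.   30.9] 1.1
S 0 36 [568.2 170.6  25.2] 0.95
S 1 36 [565.3 167.8  25.4] 1.53
blocks 0 2954 ((566.9913940429688, 169.8363494873047), (276.2722473144531, 88.96888732910156), 4.115703582763672) [587.4 173.3  36.5]
blocks 1 2058 ((566.2706298828125, 168.49029541015625), (274.5234680175781, 92.41194152832031), 4.358687877655029) [566.1 167.1  34.8]
paddle 0 446 ((432.3456115722656, -353.791015625), (181.4595489501953, 46.57658767700195), 88.04495239257812) [ 438.5 -336.4   18.4]
paddle 1 1757 ((432.868896484375, -357.5859375), (46.22663879394531, 179.7603302001953), 1.2066534757614136) [ 431.5 -349.8   17.3]
stick 0 405 ((564.8570556640625, -368.08746337890625), (181.11033630371094, 24.431760787963867), 83.78382110595703) [ 567.4 -362.5   18.7]
stick 1 1242 ((561.73388671875, -370.688232421875), (180.06300354003906, 23.8990421295166), 83.75041961669922) [ 560.  -376.9   17.4]
handle 0 204 ((436.4602966308594, -390.23919677734375), (26.694223403930664, 109.72342681884766), 2.4997754096984863) [ 439.2 -387.1   18.4]
handle 1 933 ((433.4609069824219, -391.1708068847656), (22.616235733032227, 112.5493392944336), 1.3938060998916626) [ 432.5 -393.8   17.3]
blade 0 193 ((435.000732421875, -287.4297790527344), (48.11871337890625, 46.17020797729492), 89.90770721435547) [ 438.3 -286.2   18.4]
blade 1 581 ((431.4466552734375, -290.0628967285156), (46.22663879394531, 44.684112548828125), 1.2066534757614136) [ 430.1 -291.2   17.5]
```

```bash
cat > go.py <<'E'
import sys,numpy as np
from station import arm
from scipy.spatial.transform import Rotation as Ro
# usage: go.py x y z jawyaw_deg  -> shift in tool axes and turn
s=arm.observe();x,y,z,jaw=map(float,sys.argv[1:5]);R=Ro.from_quat(s["tool_rot"]).as_matrix()
d=R.T@(np.array([x,y,z])-s["tcp_pos"])
cur=np.degrees(np.arctan2(R[1,1],R[0,1]))
t=-(jaw-cur);t=(t+180)%360-180
print("t",round(s["time"],2),"tcp",s["tcp_pos"].round(1),"jaw",round(cur,1),"tilt",R[2].round(3),"q7",s["q"][6].round(2),"F",s["force"].round(1),"w",round(s["gripper_width"]*94,1))
print("shift",d.round(1),"dist",np.linalg.norm(d).round(),"turn",round(np.radians(t),3))
E
python3 go.py 473 -158 205 94
python3 - <<'E'
from h import *
v=np.load("side0.npz");W=cloud(v)
for c,r in [(110,60),(75,55),(105,38),(140,80),(265,40),(275,225),(272,232)]: print(c,r,W[r,c].round())
E
```

```text
t 0.15 tcp [240.3 576.7 205. ] jaw 67.4 tilt [-0.    -0.001 -1.   ] q7 -0.05 F [-0.1  0.2  0.5] w 94.1
shift [-497.4 -588.7    0.6] dist 771.0 turn -0.465
110 60 [477. 525. 110.]
75 55 [413. 600. 110.]
105 38 [497. 588. 133.]
140 80 [538. 522.  26.]
265 40 [nan nan nan]
275 225 [555. -81.   1.]
272 232 [ 533. -101.   16.]
```

```bash
python3 -m creep '1 -240 -290 0 -0.46;1 -240 -290 0 -0.46;1 -240 -290 0 -0.46;1 -240 -290 0 -0.46;1 -240 -290 0 -0.46;1 -240 -290 0 -0.46;1 -240 -290 0 -0.46;1 -240 -290 0 -0.46'; python3 go.py 473 -158 160 94
```

```text
time: 0.95
tcp_pos: [350.9, 213.5, 205.5]
tool_rot: [-0.031, 1.0, -0.0, 0.0]
force: [0.9, 0.7, -0.7]
gripper_width: 0.998
t 0.95 tcp [350.9 213.5 205.5] jaw 93.6 tilt [-0. -0. -1.] q7 1.01 F [ 0.9  0.7 -0.7] w 93.8
shift [ -98.7 -378.4   45.6] dist 394.0 turn -0.007
```

```bash
python3 -m creep '1 -99 -378 45 0;1 -99 -378 45 0;1 -99 -378 45 0;1 -99 -378 45 0;1 -99 -378 45 0;1 -99 -378 45 0;1 -99 -378 45 0;1 -99 -378 45 0'; python3 go.py 473 -158.4 50 94
```

```text
time: 1.75
tcp_pos: [474.0, -156.3, 160.3]
tool_rot: [-0.032, 0.999, -0.0, 0.0]
force: [-0.1, 1.4, 1.4]
gripper_width: 1.001
t 1.75 tcp [ 474.  -156.3  160.3] jaw 93.7 tilt [-0. -0. -1.] q7 2.05 F [-0.1  1.4  1.4] w 94.1
shift [  1.2  -2.  110.3] dist 110.0 turn -0.005
```

```bash
python3 - <<'E'
from station import viewer
import cv2
for n in ("side","wrist"): cv2.imwrite(f"pics/{n}1.png",viewer.snapshot(n)["pixels"][:,:,::-1])
E
python3 go.py 473 -158.4 50 94
```

```text
t 1.85 tcp [ 473.9 -159.   159.9] jaw 93.4 tilt [ 0.001 -0.002 -1.   ] q7 2.05 F [-0.1  0.6 -0.6] w 94.1
shift [  0.8   0.9 109.9] dist 110.0 turn -0.01
```

View pics/side1.png

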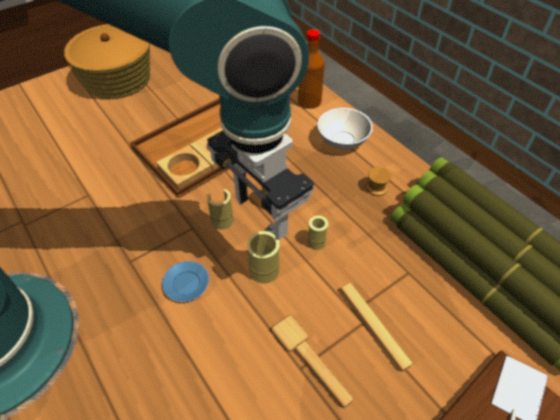

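View pics/wrist1.png

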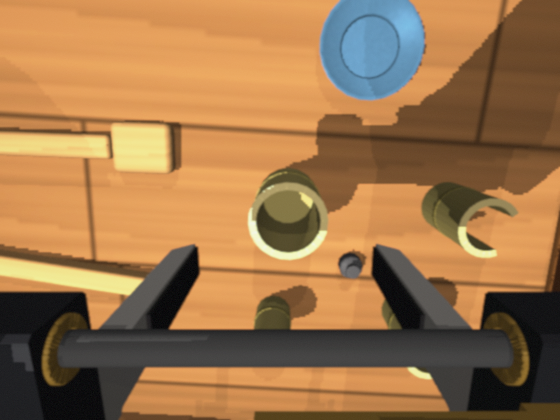

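Wrist view: the large cup's rim at (288,220) is centred between the fingers at (190,250) and (385,250). Descending to grasp.

```bash
python3 -m creep '1 0.5 0.5 40 0;1 0.5 0.5 75 0;1 0.5 0.5 110 0;1 0.5 0.5 110 0;0 0.5 0.5 110 0;0 0.5 0.5 110 0;0 0.5 0.5 110 0;0 0.5 0.5 110 0' 20; python3 go.py 473 -158.4 175 94
```

```text
time: 2.65
tcp_pos: [473.9, -153.4, 51.6]
tool_rot: [-0.033, 0.999, -0.0, 0.001]
force: [0.7, -1.4, 0.0]
gripper_width: 0.693
t 2.65 tcp [ 473.9 -153.4   51.6] jaw 93.8 tilt [-0.002 -0.    -1.   ] q7 2.15 F [ 0.7 -1.4  0. ] w 65.2
shift [   1.    -5.  -123.4] dist 123.0 turn -0.004
```

```bash
python3 -m creep '0 0 0 0 0;0 0 0 0 0;0 0 0 0 0;0 0 0 0 0' 20; python3 go.py 473 -158.4 175 94
```

```text
time: 3.05
tcp_pos: [473.7, -153.5, 51.1]
tool_rot: [-0.033, 0.999, -0.0, 0.0]
force: [-1.0, -0.2, 10.5]
gripper_width: 0.603
t 3.05 tcp [ 473.7 -153.5   51.1] jaw 93.7 tilt [-0.001 -0.    -1.   ] q7 2.15 F [-1.  -0.2 10.5] w 56.7
shift [   0.9   -4.9 -123.9] dist 124.0 turn -0.005
```

```bash
python3 -m creep '0 0 0 -20 0;0 0 0 -55 0;0 0 0 -95 0;0 0 0 -125 0;0 0 0 -125 0' 20; python3 -c "
from station import viewer
import cv2
for n in ('scene','wrist'): cv2.imwrite(f'pics/{n}2.png',viewer.snapshot(n)['pixels'][:,:,::-1])"
python3 go.py 475.3 162.3 175 94.3
```

```text
time: 3.55
tcp_pos: [474.9, -153.8, 179.0]
tool_rot: [-0.033, 0.999, -0.0, 0.003]
force: [-0.1, 0.5, -1.8]
gripper_width: 0.6
t 3.65 tcp [ 473.3 -153.1  175.6] jaw 93.8 tilt [-0.001  0.    -1.   ] q7 2.03 F [-0.3  0.3 -1.7] w 56.2
shift [-22.6 314.6   0.7] dist 315.0 turn -0.009
```

View pics/wrist2.png

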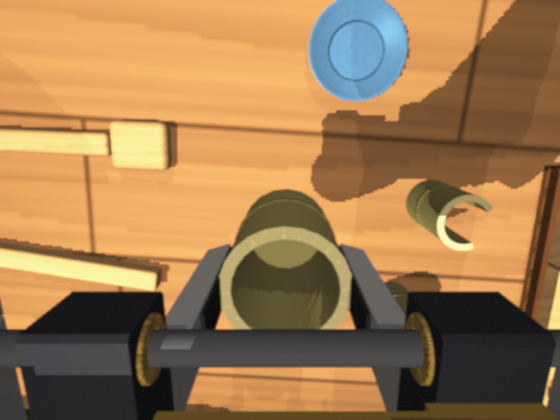

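View pics/scene2.png

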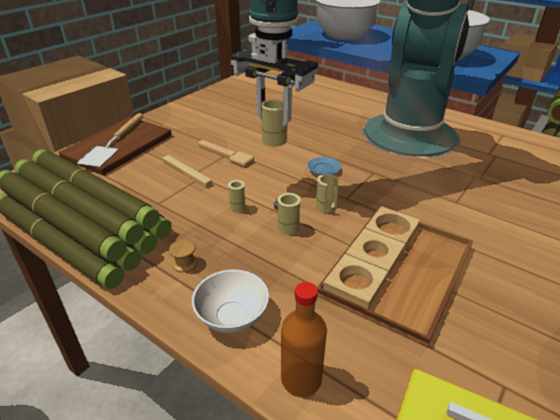

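The cup is held upright (scene 273,125; wrist 287,280). Carrying it to the large hole.

```bash
python3 -m creep '0 -3 40 0 0;0 -7 90 0 0;0 -10 140 0 0;0 -13 190 0 0;0 -17 240 0 0;0 -20 280 0 0;0 -22.5 314.5 0 0;0 -22.5 314.5 0 0' 20; python3 - <<'E'
from station import viewer
from h import *
from station import arm
for n in ("scene","side"):
    v=viewer.snapshot(n);cv2.imwrite(f"pics/{n}3.png",v["pixels"][:,:,::-1]);W=cloud(v).reshape(-1,3);p=arm.observe()["tcp_pos"]
    m=(np.hypot(W[:,0]-p[0],W[:,1]-p[1])<45)&(W[:,2]>p[2]-50)&(W[:,2]<p[2]-8)
    print(n,m.sum(),fit(W[m][:,:2],29),W[m][:,2].min().round(),p.round(1))
E
python3 go.py 475.3 162.3 60 94.3
```

```text
time: 4.45
tcp_pos: [473.9, 166.3, 173.8]
tool_rot: [-0.036, 0.999, -0.0, -0.001]
force: [0.4, -0.7, -1.2]
gripper_width: 0.6
scene 527 (array([472.26469262, 167.94308368]), np.float64(1.0454693002378028)) 125.0 [474.2 163.6 173.8]
side 441 (array([471.78683534, 165.04394525]), np.float64(1.1784472634363332)) 124.0 [474.5 161.9 174.1]
t 4.55 tcp [474.5 161.9 174.1] jaw 93.8 tilt [ 0.002 -0.001 -1.   ] q7 1.33 F [ 0.4 -0.3 -2.1] w 56.0
shift [ -1.1   0.5 114.1] dist 114.0 turn -0.009
```

View pics/side3.png

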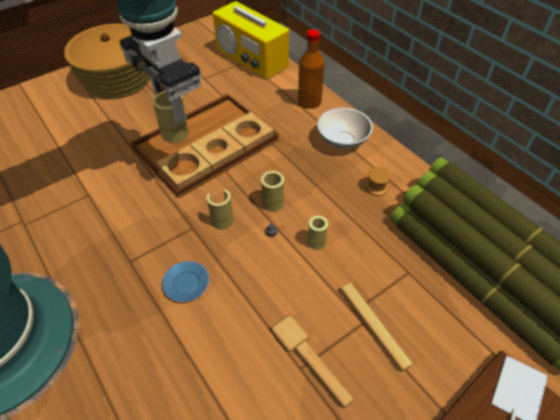

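```bash
cat > held.py <<'E'
import sys
from station import viewer,arm
from h import *
R,lo,hi=map(float,sys.argv[1:4])
for n in ("scene","side"):
    p=arm.observe()["tcp_pos"];v=viewer.snapshot(n);W=cloud(v).reshape(-1,3)
    m=(np.hypot(W[:,0]-p[0],W[:,1]-p[1])<R+16)&(W[:,2]>p[2]+lo)&(W[:,2]<p[2]+hi)
    print(n,m.sum(),fit(W[m][:,:2],R),W[m][:,2].min().round(),p.round(1))
E
python3 -m creep '0 0 0 0 0;0 0 0 0 0';python3 held.py 29 -50 -8;python3 go.py 475.3 162.3 60 94.3
```

```text
time: 4.75
tcp_pos: [475.2, 160.7, 175.1]
tool_rot: [-0.032, 0.999, -0.0, -0.0]
force: [0.2, 0.2, -2.0]
gripper_width: 0.596
scene 529 (array([473.45585541, 162.43013554]), np.float64(1.081912488598323)) 126.0 [475.2 160.7 175.1]
side 442 (array([472.94481279, 162.30330158]), np.float64(1.1264160761849698)) 125.0 [475.2 160.9 175.3]
t 4.85 tcp [475.3 161.1 175.4] jaw 93.7 tilt [ 0. -0. -1.] q7 1.33 F [-0.   0.9 -1.3] w 56.4
shift [-1.000e-01  1.200e+00  1.154e+02] dist 115.0 turn -0.011
```

```bash
python3 -m creep '0 -2 0 35 0;0 -2 0 70 0;0 -2 0 85 0;0 -2 0 98 0;0 -2 0 106 0;0 -2 0 113 0;0 -2 0 113 0;0 -2 0 113 0'; python3 go.py 475.3 162.3 62 94.3
```

```text
time: 5.65
tcp_pos: [477.5, 162.1, 62.9]
tool_rot: [-0.033, 0.999, 0.0, 0.0]
force: [-0.5, 0.5, -1.9]
gripper_width: 0.602
t 5.65 tcp [477.5 162.1  62.9] jaw 93.7 tilt [-0.001  0.    -1.   ] q7 1.4 F [-0.5  0.5 -1.9] w 56.6
shift [2.2 0.3 0.9] dist 2.0 turn -0.01
```

```bash
python3 -m creep '0 0 0 1.5 0;0 0 0 1.5 0;0.8 0 0 1.5 0;0.8 0 0 1.5 0;0.8 0 0 1.5 0;0.8 0 0 1.5 0;0.8 0 0 1.5 0;0.8 0 0 -25 0'; python3 -m creep '1 0 0 -30 0;1 0 0 -70 0;1 0 0 -100 0;1 0 0 -100 0'; python3 go.py 586.3 -28.6 185 94; python3 -c "
from station import viewer
import cv2
for n in ('scene',): cv2.imwrite(f'pics/{n}4.png',viewer.snapshot(n)['pixels'][:,:,::-1])"
```

```text
time: 6.45
tcp_pos: [475.7, 161.4, 85.6]
tool_rot: [-0.033, 0.999, -0.001, -0.002]
force: [0.6, 0.6, -0.1]
gripper_width: 0.803
time: 6.85
tcp_pos: [478.9, 162.7, 191.1]
tool_rot: [-0.033, 0.999, 0.001, 0.003]
force: [0.5, 1.1, -1.0]
gripper_width: 0.996
t 6.85 tcp [478.9 162.7 191.1] jaw 93.7 tilt [-0.005  0.002 -1.   ] q7 1.33 F [ 0.5  1.1 -1. ] w 93.6
shift [ -94.7 -197.9    6.2] dist 219.0 turn -0.005
```

View pics/scene4.png

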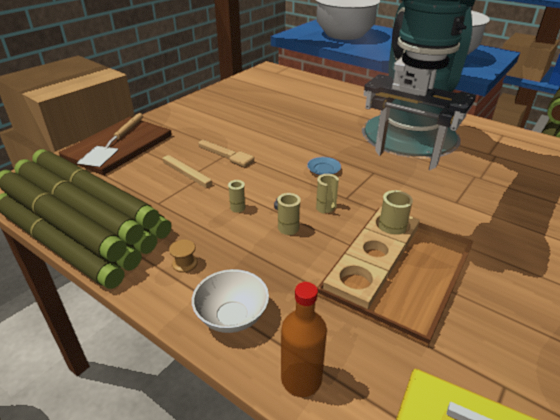

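The large cup is seated at (396,212). Next the medium cup.

```bash
python3 -m creep '1 -18 -38 0 0;1 -38 -80 0 0;1 -58 -120 0 0;1 -76 -160 0 0;1 -95 -198 0 0;1 -95 -198 0 0;1 -95 -198 0 0;1 -95 -198 0 0'; python3 go.py 586.3 -28.6 42 94
```

```text
time: 7.7
tcp_pos: [584.3, -28.2, 186.6]
tool_rot: [-0.033, 0.999, 0.0, -0.001]
force: [0.4, 0.4, -0.7]
gripper_width: 0.997
t 7.7 tcp [584.3 -28.2 186.6] jaw 93.8 tilt [ 0.001  0.    -1.   ] q7 1.79 F [ 0.4  0.4 -0.7] w 93.8
shift [ -2.2  -0.5 144.6] dist 145.0 turn -0.003
```

```bash
python3 -m creep '1 -2 -0.5 40 0;1 -2 -0.5 85 0;1 -2 -0.5 115 0;1 -2 -0.5 144 0;1 -2 -0.5 144 0;1 -2 -0.5 144 0;0.3 -2 -0.5 144 0;0 -2 -0.5 144 0'; python3 -m creep '0 0 0 0 0;0 0 0 0 0;0 0 0 0 0;0 0 0 0 0;0 0 0 0 0;0 0 0 0 0' 15; python3 go.py 658.5 176 160 94
```

```text
time: 8.5
tcp_pos: [587.8, -29.4, 45.0]
tool_rot: [-0.033, 0.999, 0.0, 0.001]
force: [0.7, 0.0, 0.3]
gripper_width: 0.868
time: 9.1
tcp_pos: [587.0, -29.7, 43.5]
tool_rot: [-0.033, 0.999, -0.0, 0.0]
force: [0.5, 0.0, 1.1]
gripper_width: 0.505
t 9.1 tcp [587.  -29.7  43.5] jaw 93.7 tilt [-0. -0. -1.] q7 1.87 F [0.5 0.  1.1] w 47.5
shift [ -84.8  200.6 -116.5] dist 247.0 turn -0.005
```

```bash
python3 -m creep '0 0 0 0 0;0 0 0 0 0;0 0 0 -20 0;0 0 0 -55 0;0 0 0 -95 0;0 0 0 -116 0;0 0 0 -116 0' 20; python3 -m creep '0 -18 40 0 0;0 -35 82 0 0;0 -52 123 0 0;0 -70 165 0 0;0 -85 200 0 0;0 -85 200 0 0;0 -85 200 0 0;0 -85 200 0 0'; python3 -m creep '0 0 0 0 0;0 0 0 0 0'; python3 held.py 23.5 -40 -8;python3 go.py 658.5 176 53 94
```

```text
time: 9.8
tcp_pos: [588.4, -29.8, 162.4]
tool_rot: [-0.033, 0.999, 0.0, 0.002]
force: [1.1, 0.1, -1.5]
gripper_width: 0.503
time: 10.6
tcp_pos: [658.4, 174.1, 158.6]
tool_rot: [-0.032, 0.999, -0.0, -0.001]
force: [1.0, -0.7, -0.5]
gripper_width: 0.503
time: 10.8
tcp_pos: [658.7, 174.5, 159.6]
tool_rot: [-0.032, 0.999, -0.0, 0.0]
force: [-0.3, 0.2, -1.3]
gripper_width: 0.504
scene 392 (array([657.86049473, 175.92098501]), np.float64(0.8256326299359311)) 120.0 [658.7 174.5 159.6]
side 244 (array([657.32739698, 176.14494639]), np.float64(1.3845799877177052)) 120.0 [658.7 174.7 159.6]
t 10.9 tcp [658.7 174.9 159.6] jaw 93.7 tilt [-0.  0. -1.] q7 1.5 F [-0.8  0.5 -0.1] w 47.6
shift [  0.2   1.1 106.6] dist 107.0 turn -0.005
```

```bash
python3 -m creep '0 -1 0 35 0;0 -1 0 65 0;0 -1 0 78 0;0 -1 0 90 0;0 -1 0 98 0;0 -1 0 105 0;0 -1 0 105 0;0 -1 0 105 0'; python3 -m creep '0 0 0 1 0;0 0 0 1 0;0.8 0 0 1 0;0.8 0 0 1 0;0.8 0 0 1 0;0.8 0 0 1 0;0.8 0 0 1 0;0.8 0 0 1 0'; python3 -m creep '0.8 0 0 -25 0;1 0 0 -60 0;1 0 0 -100 0;1 0 0 -120 0;1 0 0 -120 0;1 0 0 -120 0';python3 go.py 596.9 -166.2 170 94; python3 -c "
from station import viewer
import cv2
for n in ('scene',): cv2.imwrite(f'pics/{n}5.png',viewer.snapshot(n)['pixels'][:,:,::-1])"
```

```text
time: 11.7
tcp_pos: [660.1, 175.5, 55.1]
tool_rot: [-0.033, 0.999, 0.0, 0.0]
force: [-0.2, 1.3, -0.3]
gripper_width: 0.505
time: 12.5
tcp_pos: [659.7, 175.4, 53.5]
tool_rot: [-0.033, 0.999, -0.0, 0.0]
force: [0.0, -0.1, 0.1]
gripper_width: 0.797
time: 13.1
tcp_pos: [659.6, 175.6, 173.3]
tool_rot: [-0.033, 0.999, 0.0, 0.0]
force: [-0.2, 0.2, -1.0]
gripper_width: 0.996
t 13.1 tcp [659.6 175.6 173.3] jaw 93.7 tilt [-0.  0. -1.] q7 1.49 F [-0.2  0.2 -1. ] w 93.7
shift [  84.9 -337.     3.3] dist 348.0 turn -0.004
```

View pics/scene5.png

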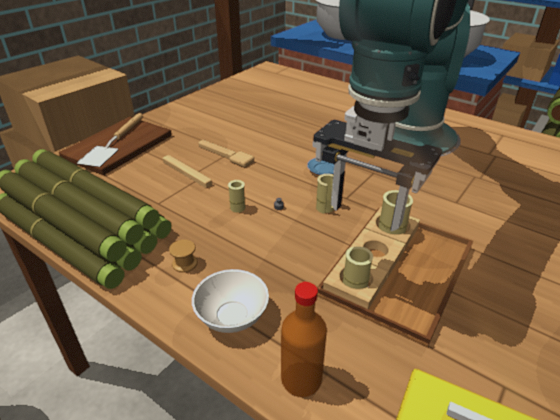

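The medium cup is seated at (357,267). The small cup at (237,196) is next.

```bash
python3 -m creep '1 10 -45 0 0;1 22 -90 0 0;1 34 -135 0 0;1 46 -180 0 0;1 58 -230 0 0;1 70 -280 0 0;1 85 -337 0 0;1 85 -337 0 0'; python3 -m creep '1 0 0 0 0;1 0 0 0 0;1 0 0 0 0'; python3 go.py 596.9 -166.2 36 94
```

```text
time: 13.95
tcp_pos: [594.4, -172.6, 172.6]
tool_rot: [-0.029, 1.0, -0.001, -0.001]
force: [-0.4, -0.6, -0.0]
gripper_width: 1.0
time: 14.25
tcp_pos: [597.2, -164.5, 172.9]
tool_rot: [-0.034, 0.999, 0.0, -0.0]
force: [0.3, 0.6, -0.1]
gripper_width: 1.001
t 14.25 tcp [ 597.2 -164.5  172.9] jaw 93.9 tilt [ 0.001  0.001 -1.   ] q7 2.04 F [ 0.3  0.6 -0.1] w 94.1
shift [  0.3  -1.8 136.9] dist 137.0 turn -0.002
```

```bash
python3 -m creep '1 0 -1 40 0;1 0 -1 85 0;1 0 -1 115 0;1 0 -1 137 0;1 0 -1 137 0;1 0 -1 137 0;0.3 0 -1 137 0;0 0 -1 137 0' 20; python3 -m creep '0 0 0 0 0;0 0 0 0 0;0 0 0 0 0;0 0 0 0 0;0 0 0 0 0;0 0 0 0 0;0 0 0 0 0;0 0 0 0 0' 20; python3 -m creep '0 0 0 0 0;0 0 0 0 0' 20; python3 go.py 566.7 169.2 165 94
```

```text
time: 15.05
tcp_pos: [597.8, -167.2, 37.8]
tool_rot: [-0.033, 0.999, -0.0, 0.001]
force: [0.2, -0.1, -0.2]
gripper_width: 0.865
time: 15.85
tcp_pos: [596.9, -167.4, 36.5]
tool_rot: [-0.033, 0.999, -0.0, -0.0]
force: [0.3, -1.1, -0.6]
gripper_width: 0.378
time: 16.05
tcp_pos: [596.9, -167.3, 36.5]
tool_rot: [-0.033, 0.999, -0.0, -0.0]
force: [0.1, -0.5, -0.6]
gripper_width: 0.379
t 16.05 tcp [ 596.9 -167.3   36.5] jaw 93.7 tilt [ 0. -0. -1.] q7 2.11 F [ 0.1 -0.5 -0.6] w 35.6
shift [   8.2  337.8 -128.6] dist 361.0 turn -0.005
```

```bash
python3 -m creep '0 0 0 -20 0;0 0 0 -55 0;0 0 0 -95 0;0 0 0 -128 0;0 0 0 -128 0' 20; python3 -m creep '0 1 45 0 0;0 2 90 0 0;0 3 135 0 0;0 4 185 0 0;0 5 235 0 0;0 6 285 0 0;0 8 325 0 0;0 8 338 0 0'; python3 -m creep '0 0 0 0 0;0 0 0 0 0;0 0 0 0 0;0 0 0 0 0'; python3 held.py 18 -30 -8;python3 go.py 566.7 169.2 46.5 94
```

```text
time: 16.55
tcp_pos: [598.9, -168.1, 169.0]
tool_rot: [-0.033, 0.999, -0.001, 0.003]
force: [0.8, -0.2, -0.9]
gripper_width: 0.381
time: 17.35
tcp_pos: [565.5, 174.4, 163.6]
tool_rot: [-0.035, 0.999, 0.001, -0.001]
force: [-0.4, -0.2, -0.5]
gripper_width: 0.379
time: 17.75
tcp_pos: [567.2, 167.9, 164.5]
tool_rot: [-0.032, 1.0, -0.0, 0.0]
force: [-0.9, 0.1, 0.2]
gripper_width: 0.378
scene 192 (array([567.16761769, 169.44342584]), np.float64(0.9209416068896522)) 134.0 [567.2 167.9 164.5]
side 140 (array([566.37044875, 169.45803858]), np.float64(1.1129943347203939)) 135.0 [567.2 168.2 164.5]
t 17.85 tcp [567.1 168.5 164.5] jaw 93.7 tilt [-0. -0. -1.] q7 1.44 F [ 0.  -0.7 -1.2] w 35.8
shift [  0.4   0.8 118. ] dist 118.0 turn -0.006
```

```bash
python3 -m creep '0 0 0 40 0;0 0 0 75 0;0 0 0 90 0;0 0 0 102 0;0 0 0 110 0;0 0 0 117 0;0 0 0 117 0;0 0 0 117 0'; python3 -m creep '0 0 0 1 0;0 0 0 1 0;0.7 0 0 1 0;0.7 0 0 1 0;0.7 0 0 1 0;0.7 0 0 1 0;0.7 0 0 1 0;0.7 0 0 1 0'; python3 -m creep '0.7 0 0 -25 0;0.7 0 0 -60 0;0.8 0 0 -100 0;0.8 0 0 -130 0;0.8 0 0 -130 0;0.8 0 0 -130 0';python3 go.py 433 -340 130 1.2; python3 -c "
from station import viewer
import cv2
for n in ('scene',): cv2.imwrite(f'pics/{n}6.png',viewer.snapshot(n)['pixels'][:,:,::-1])"
```

```text
time: 18.65
tcp_pos: [567.3, 169.5, 48.1]
tool_rot: [-0.033, 0.999, 0.0, 0.0]
force: [0.2, -1.0, -1.4]
gripper_width: 0.381
time: 19.45
tcp_pos: [566.9, 169.4, 46.5]
tool_rot: [-0.033, 0.999, -0.0, -0.0]
force: [0.2, -0.2, 0.5]
gripper_width: 0.701
time: 20.05
tcp_pos: [567.0, 169.6, 176.7]
tool_rot: [-0.033, 0.999, 0.0, 0.0]
force: [0.7, -0.4, -0.4]
gripper_width: 0.798
t 20.05 tcp [567.  169.6 176.7] jaw 93.7 tilt [-0.001  0.    -1.   ] q7 1.44 F [ 0.7 -0.4 -0.4] w 75.0
shift [ 167.  -499.7   46.4] dist 529.0 turn 1.615
```

View pics/scene6.png

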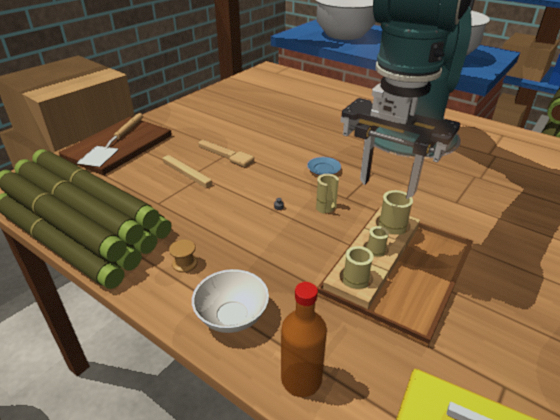

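All three cups are seated: (396,212), (377,240) and (357,267). Now the paddle.

```bash
python3 -m creep '0.8 12 -40 0 0.1;0.8 28 -85 0 0.24;0.8 43 -130 0 0.38;0.8 58 -175 0 0.52;0.8 73 -220 0 0.66;0.8 88 -265 0 0.8;0.8 103 -310 0 0.95;0.8 118 -350 0 1.1'; python3 go.py 433.5 -340 130 1.2
```

```text
time: 20.9
tcp_pos: [470.6, -189.5, 175.6]
tool_rot: [0.498, 0.867, -0.0, -0.001]
force: [0.5, 0.6, -0.0]
gripper_width: 0.801
t 20.9 tcp [ 470.6 -189.5  175.6] jaw 30.3 tilt [ 0.    -0.001 -1.   ] q7 1.09 F [ 0.5  0.6 -0. ] w 75.3
shift [-111.3 -107.9   45.7] dist 162.0 turn 0.508
```

```bash
python3 -m creep '0.8 -30 -30 10 0.13;0.8 -60 -60 20 0.26;0.8 -90 -90 35 0.4;0.8 -111 -108 45 0.51;0.8 -111 -108 45 0.51;0.8 -111 -108 45 0.51;0.8 -111 -108 45 0.51;0.8 -111 -108 45 0.51'; python3 -c "
from station import viewer
import cv2
for n in ('wrist','side'): cv2.imwrite(f'pics/{n}7.png',viewer.snapshot(n)['pixels'][:,:,::-1])"
python3 go.py 433.5 -340 3.5 1.2
```

```text
time: 21.7
tcp_pos: [436.4, -337.1, 131.6]
tool_rot: [0.697, 0.717, 0.0, 0.0]
force: [-0.0, -0.1, -0.5]
gripper_width: 0.798
t 21.8 tcp [ 436.3 -337.4  131.7] jaw 1.6 tilt [ 0.     0.001 -1.   ] q7 1.02 F [0.1 0.4 0.5] w 75.2
shift [ -2.6  -3.  128.2] dist 128.0 turn 0.007
```

View pics/wrist7.png

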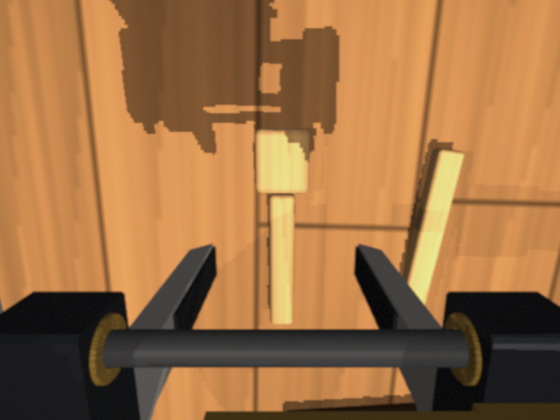

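View pics/side7.png

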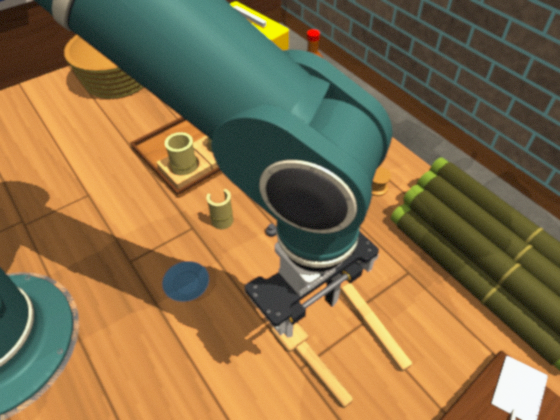

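Wrist view: the handle (282,258) and blade (282,160) lie midway between the fingers, and the stick is well clear on the right. Descending.

```bash
python3 -m creep '0.8 -2.5 -2.5 40 0;0.8 -2.5 -2.5 80 0;0.8 -2.5 -2.5 105 0;0.8 -2.5 -2.5 118 0;0.8 -2.5 -2.5 126 0;0.8 -2.5 -2.5 126 0;0.8 -2.5 -2.5 126 0;0.8 -2.5 -2.5 126 0'; python3 go.py 433.5 -340 3.5 1.2
```

```text
time: 22.6
tcp_pos: [434.0, -341.0, 6.5]
tool_rot: [0.698, 0.716, 0.0, 0.001]
force: [0.2, 0.2, -0.6]
gripper_width: 0.801
t 22.6 tcp [ 434.  -341.     6.5] jaw 1.5 tilt [-0.001  0.001 -1.   ] q7 1.16 F [ 0.2  0.2 -0.6] w 75.3
shift [ 1.  -0.5  3. ] dist 3.0 turn 0.005
```

```bash
python3 -m creep '0.4 0 0 2 0;0.3 0 0 2.5 0;0 0 0 2.5 0;0 0 0 2.5 0;0 0 0 2.5 0;0 0 0 2.5 0;0 0 0 2.5 0;0 0 0 2.5 0' 20;python3 -m creep '0 0 0 0 0;0 0 0 0 0;0 0 0 0 0;0 0 0 0 0;0 0 0 0 0' 25; python3 go.py 433.5 -340 3.5 1.2
```

```text
time: 23.4
tcp_pos: [433.4, -340.7, 3.0]
tool_rot: [0.698, 0.716, -0.0, 0.0]
force: [-0.6, -0.2, -0.2]
gripper_width: 0.228
time: 23.9
tcp_pos: [433.4, -340.7, 3.0]
tool_rot: [0.698, 0.716, -0.0, 0.0]
force: [0.1, -0.3, 0.3]
gripper_width: 0.234
t 23.9 tcp [ 433.4 -340.7    3. ] jaw 1.5 tilt [-0.  0. -1.] q7 1.16 F [ 0.1 -0.3  0.3] w 22.0
shift [ 0.7  0.1 -0.5] dist 1.0 turn 0.005
```

```bash
python3 -m creep '0 0 0 -15 0;0 0 0 -50 0;0 0 0 -90 0;0 0 0 -130 0;0 0 0 -160 0;0 0 0 -160 0;0 0 0 -160 0' 25; python3 -c "
from station import viewer
import cv2
for n in ('side',): cv2.imwrite(f'pics/{n}8.png',viewer.snapshot(n)['pixels'][:,:,::-1])"
python3 go.py 544.5 265 163 94.3
```

```text
time: 24.6
tcp_pos: [433.6, -340.5, 163.8]
tool_rot: [0.698, 0.716, 0.0, 0.001]
force: [-0.4, 0.3, -1.0]
gripper_width: 0.229
t 24.65 tcp [ 433.2 -340.3  162.9] jaw 1.5 tilt [ 0. -0. -1.] q7 1.0 F [ 0.7 -0.2 -0.9] w 21.8
shift [6.022e+02 1.271e+02 1.000e-01] dist 615.0 turn -1.62
```

View pics/side8.png

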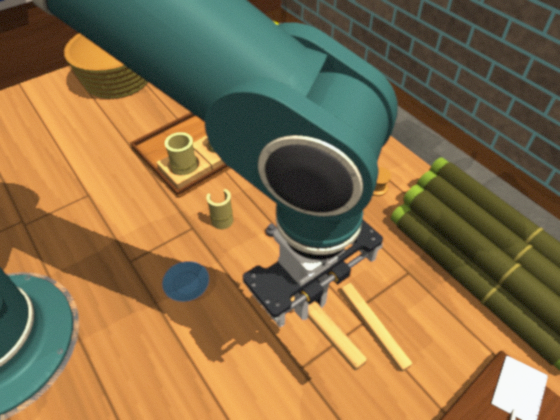

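```bash
python3 -m creep '0 25 5 0 -0.08;0 65 14 0 -0.2;0 110 23 0 -0.34;0 155 33 0 -0.48;0 200 42 0 -0.62;0 245 52 0 -0.76;0 290 61 0 -0.9;0 325 69 0 -1'; python3 go.py 544.5 265 163 94.3
```

```text
time: 25.45
tcp_pos: [493.3, -11.3, 162.1]
tool_rot: [0.266, 0.964, -0.0, -0.001]
force: [1.1, 0.8, -0.8]
gripper_width: 0.23
t 25.45 tcp [493.3 -11.3 162.1] jaw 59.2 tilt [ 0.001 -0.001 -1.   ] q7 1.17 F [ 1.1  0.8 -0.8] w 21.6
shift [ 97.5 263.5  -1. ] dist 281.0 turn -0.613
```

```bash
python3 -m creep '0 15 42 0 -0.1;0 30 84 0 -0.2;0 46 126 0 -0.3;0 62 168 0 -0.4;0 78 210 0 -0.5;0 90 240 0 -0.58;0 97 260 0 -0.61;0 97 263 0 -0.61'; python3 -m creep '0 0 0 0 0;0 0 0 0 0;0 0 0 0 0;0 0 0 0 0';python3 - <<'E'
from station import viewer
from h import *
for n in ("scene","side"):
    v=viewer.snapshot(n);cv2.imwrite(f"pics/{n}9.png",v["pixels"][:,:,::-1]);W=cloud(v).reshape(-1,3)
    m=(abs(W[:,0]-545)<140)&(abs(W[:,1]-265)<45)&(W[:,2]>150)&(W[:,2]<182)
    P=W[m];print(n,m.sum(),cv2.minAreaRect(P[:,:2].astype(np.float32)),P.min(0).round(),P.max(0).round())
E
python3 go.py 544.5 265 13.5 94.3
```

```text
time: 26.25
tcp_pos: [546.3, 263.7, 161.3]
tool_rot: [-0.035, 0.999, -0.0, -0.001]
force: [-0.8, -1.0, -0.6]
gripper_width: 0.227
time: 26.65
tcp_pos: [547.3, 260.4, 163.0]
tool_rot: [-0.032, 0.999, -0.0, 0.0]
force: [-0.7, -0.4, -0.2]
gripper_width: 0.232
scene 1093 ((566.6721801757812, 263.1690368652344), (181.39425659179688, 46.2440071105957), 2.875340461730957) [475. 238. 164.] [657. 286. 182.]
side 980 ((564.0662841796875, 260.4161071777344), (181.08836364746094, 48.43325424194336), 2.410930871963501) [473. 233. 160.] [654. 283. 182.]
t 26.75 tcp [547.3 260.8 163.1] jaw 93.7 tilt [-0. -0. -1.] q7 1.29 F [-0.1  0.2 -0.9] w 21.2
shift [  2.5   4.4 149.6] dist 150.0 turn -0.01
```

View pics/scene9.png

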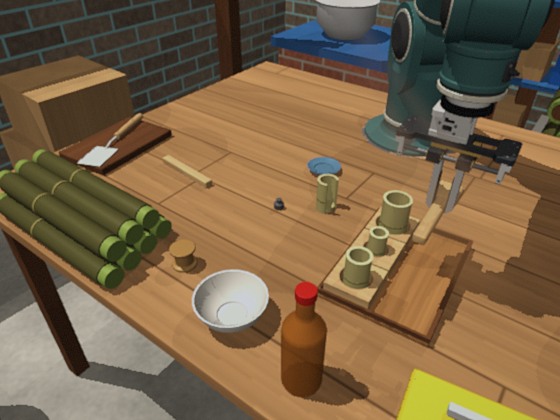

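View pics/side9.png

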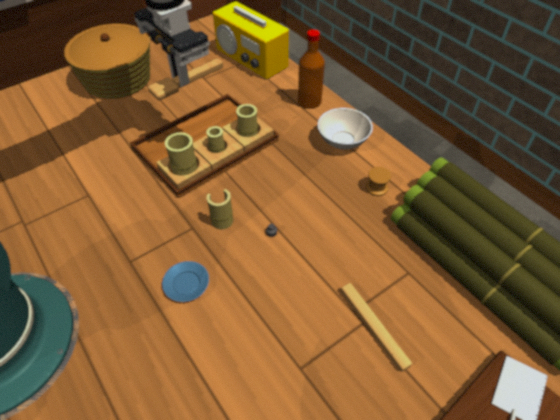

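Measured paddle: centre about (565,262) and yaw about 3°. The target is (559.5,266) and 4.3°. I'll correct that and lower it.

```bash
python3 -m creep '0 5.5 4.4 20 -0.02;0 5.5 4.4 55 -0.02;0 5.5 4.4 90 -0.02;0 5.5 4.4 115 -0.02;0 5.5 4.4 130 -0.02;0 5.5 4.4 140 -0.02;0 5.5 4.4 148 -0.02;0 5.5 4.4 148 -0.02'; python3 -m creep '0 0 0 0 0;0 0 0 0 0'; python3 go.py 541.5 265 13.5 94.3
```

```text
time: 27.55
tcp_pos: [541.5, 265.2, 14.7]
tool_rot: [-0.043, 0.999, -0.0, -0.0]
force: [-0.7, 0.9, -0.5]
gripper_width: 0.232
time: 27.75
tcp_pos: [542.0, 265.5, 15.8]
tool_rot: [-0.043, 0.999, 0.0, 0.001]
force: [0.1, -0.6, -0.9]
gripper_width: 0.23
t 27.75 tcp [542.  265.5  15.8] jaw 94.9 tilt [-0.001  0.    -1.   ] q7 1.36 F [ 0.1 -0.6 -0.9] w 21.6
shift [ 0.5 -0.4  2.3] dist 2.0 turn 0.01
```

```bash
python3 -m creep '0 0 0 1 0;0 0 0 2 0;0 0 0 2 0;0.4 0 0 2 0;0.4 0 0 2 0;0.4 0 0 2 0;0.4 0 0 2 0;0.4 0 0 2 0'; python3 -m creep '0.4 0 0 -20 0;0.4 0 0 -60 0;0.4 0 0 -110 0;0.4 0 0 -160 0;0.4 0 0 -190 0;0.4 0 0 -190 0'; python3 go.py 380 450 250 94
```

```text
time: 28.55
tcp_pos: [541.5, 265.2, 12.9]
tool_rot: [-0.043, 0.999, -0.0, -0.0]
force: [-1.3, 0.4, -0.3]
gripper_width: 0.403
time: 29.15
tcp_pos: [543.2, 266.0, 207.5]
tool_rot: [-0.043, 0.999, 0.002, 0.003]
force: [0.6, -0.3, -0.2]
gripper_width: 0.403
t 29.15 tcp [543.2 266.  207.5] jaw 94.9 tilt [-0.006  0.003 -1.   ] q7 1.28 F [ 0.6 -0.3 -0.2] w 37.9
shift [146.8 197.3 -42.7] dist 250.0 turn 0.015
```

Moving the arm away so the cameras get a clear view for the final check.

```bash
python3 -m creep '0.4 30 35 -10 0;0.4 60 75 -20 0;0.4 90 115 -30 0;0.4 120 160 -42 0;0.4 147 197 -42 0;0.4 147 197 -42 0;0.4 147 197 -42 0;0.4 147 197 -42 0'; python3 - <<'E'
from station import viewer
from h import *
vs=[]
for n in ("scene","side"):
    v=viewer.snapshot(n);cv2.imwrite(f"pics/{n}10.png",v["pixels"][:,:,::-1]);vs.append(v);A=cloud(v).reshape(-1,3)
    for nm,(x,y),h,R in [("L",(475,162),100,29),("M",(659,176),88,23.5),("S",(567,169),76,18),("X",(472,-3.4),78,23.5)]:
        m=(np.hypot(A[:,0]-x,A[:,1]-y)<R+12)&(A[:,2]>h-4)&(A[:,2]<h+6);W=A[m]
        print(n,nm,m.sum(),np.round(fit(W[:,:2],R-2.5)[0],1),np.median(W[:,2]).round(1))
    m=(abs(A[:,0]-560)<130)&(abs(A[:,1]-266)<42)&(A[:,2]>24)&(A[:,2]<34)
    print(n,"paddle",m.sum(),cv2.minAreaRect(A[m][:,:2].astype(np.float32)),np.median(A[m][:,2]))
im,_=top(vs,300,900,-500,300);cv2.imwrite("pics/top10.png",cv2.dilate(im,np.ones((2,2))))
E
```

```text
time: 29.95
tcp_pos: [379.0, 448.0, 244.4]
tool_rot: [-0.042, 0.999, -0.001, -0.0]
force: [0.3, -0.4, 0.6]
gripper_width: 0.404
scene L 262 [478.  164.7] 101.7
scene M 291 [660.9 177.8] 89.9
scene S 173 [569.  171.7] 77.9
scene X 125 [473.6  -1.9] 79.8
scene paddle 1036 ((561.8350830078125, 268.916259765625), (180.72149658203125, 45.608131408691406), 4.721024990081787) 29.68767900930249
side L 206 [474.5 161.9] 100.1
side M 144 [657.4 175.2] 87.8
side S 108 [565.3 169. ] 76.4
side X 135 [470.4  -4.5] 77.9
side paddle 391 ((557.98779296875, 271.5583190917969), (179.36053466796875, 35.81517028808594), 4.178062438964844) 27.60759632846294
```

View pics/top10.png

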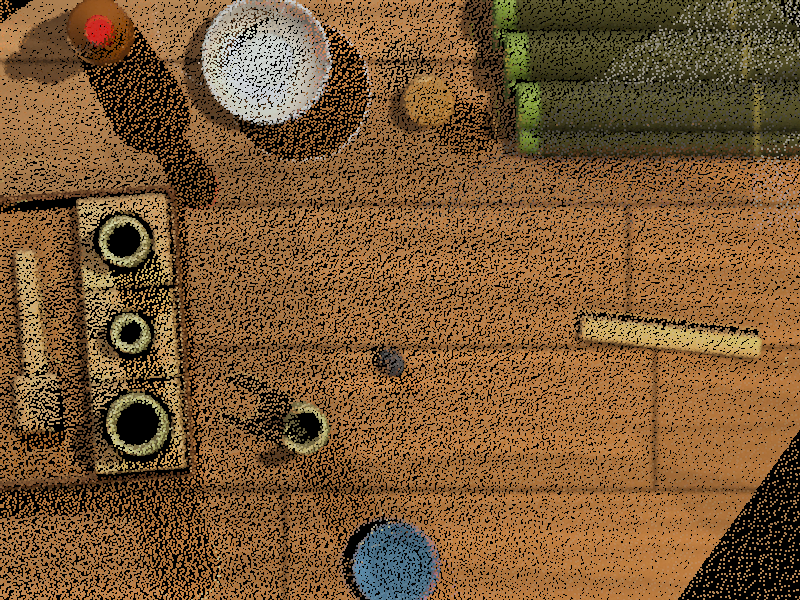

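View pics/side10.png

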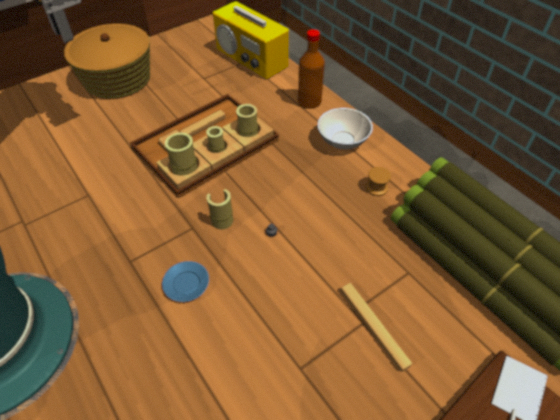

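The top view shows the cups centred in their holes at (123,241), (130,333) and (138,425), with the paddle flat in the bay at about (30,340). The split cup and stick have not moved. Handing in.

```bash
python3 -c "
from station import sign_off
print(sign_off())"
```

```text
the job is handed in; nothing more can be done
None
```

I packed the kit and handed the job in at about 30 s: the large, medium and small cups went in first, in that order, then the paddle. The sign-off gives no verdict.

My last checks, from both fixed cameras with the arm moved clear:

- **Cups:** each sits within about 2 mm of the centre of its own hole. The rims are at about 101, 89 and 77 mm, within about 1 mm of what a cup standing on the caddy floor should show.
- **Paddle:** it lies flat on the bay floor at about 4–5° yaw, in line with the caddy at about 4.3°. It is a few millimetres from the bay's middle.
- **Split cup and stick:** the split cup's measured position is unchanged. The stick looks unmoved in the before and after pictures; I did not measure it again.

The two cameras disagreed with each other by about 3 mm throughout, so I used their average. The side camera saw only part of the paddle in the last check (36 of its 46 mm width), so its paddle position is the less reliable one. On the first grasp the tool sat about 5 mm off in y and closing the fingers shifted the large cup slightly. I measured the cup in the gripper and corrected by 2 mm before placing it.

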